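Zero the slab roller's gap screw and back it off a quarter turn

ROBOT

A 6-joint arm with a two-finger parallel gripper is mounted at the origin on the work surface. World frame = base frame: x ahead of the robot, y to its left, z up, the work surface at z = 0. Lengths are in m, angles in rad, forces in N, time in s.
With the tool pointing down it reaches from about 0.325 to 0.75 m from the base axis. Payload 7.6 kg.
Tool frame: the origin (TCP) lies midway between the tips of the shut fingers; the grasp point (between the pads) lies 19 mm behind it; z points along the fingers, y is the line along which they close (so a half turn about z gives the same grasp; the last joint's range is limited). The gripper opens to 85 mm and grips with 20 to 120 N. Pads are 22 mm wide; open, the fingers measure 114 mm over their backs; the gripper's body (76 mm by 85 mm) begins 54 mm behind the grasp point. The pads swing forward as they close: fully open they stand 13 mm farther back than shut.
Start: joints at [1.052, 0.052, 1.401, -0, 1.689, -0.07], TCP at [0.228, 0.473, 0.208] pointing down, gripper open.
Joint ranges: [-2.9, 2.9], [-0.91, 2.17], [0.12, 2.37], [-1.06, 4.2], [0.26, 2.73], [-2.93, 2.93]. Speed limits (rad/s): [2.57, 2.57, 3.01, 3.14, 3.14, 3.14].

INTERFACE

Orientations are given as a unit quaternion [w, x, y, z].
In Python, from rig import r, eyes, workorder, finder gives the robot as it stands.
- The arm moves only by the tool play_rows, never from a script. Its argument "series" is a list of rows, each a list of 5 numbers: the opening, from 0 (shut) to 1 (fully open), then the shift along the tool's x, y, z in units of 0.5 m (1.0 is 0.5 m), then the turn about the tool's z in units of 120 degrees (1.0 is 120 degrees). In form: [[hand, dx, dy, dz, turn], ...]. A call has 1 to 5 rows; each row is the pose to reach, as a shift and turn from the pose commanded when the call began, along the tool's axes at that moment; what a row does not reach only later rows make up. A row lasts 1/12 s, in which the tool goes at most 41.7 mm and 7.16 degrees, less where a joint would pass 70% of its speed; a pose out of reach is approached as far as the arm can. A call with a number of a shift or a turn outside -1 to 1 is refused whole. A call with a gripper value outside its range is refused whole. The fingers move at their own pace and stop on an object; the grip force is fixed at half the most. Time passes only in rows, so rows that repeat a pose let the fingers close. It gives the time, the measured TCP pose, the force, the opening and the grip force at its end, in the units of the state.
- r.get_state(): the state, without advancing time (a new reading comes with each control period).
- eyes.snapshot(name): name is "scene" or "top" or "wrist"; returns the picture (400x640x3 uint8, red, green, blue); there is no depth.
- eyes.camera_params(name): a dict with "fovy" (degrees; the focal length in pixels is half the picture's height over the tangent of half this angle, whatever the lens; pixels are square), "cx", "cy" (the principal point, pixels), "camera_from_world" (4x4, takes a point from world to camera coordinates); the wrist camera has in their place "tool_from_camera" (4x4, takes a point from camera to tool coordinates, whose origin is the TCP and whose axes are the flange's). Camera axes: x right, y down, z forward; pixel columns grow to the right and rows downward; lengths in m; the calibration is good to about 2 mm. A picture is of the moment at which its call begins: read the wrist's pose just before it. camera_params takes no time and is no camera call.
- workorder.finish_job(): hands the job in; it is judged then, once.
Trained networks look in the newest picture that a camera, given by its name, has taken for a name from the list of things; names that differ only in an ending like _2 or _b are one class to them, and where a whole thing is asked for, a point or a joint stands for the part that bears it (a point fixed in the world has none). Each returns a list of dicts, best first, with "confidence" (0 to 1); they miss things now and then, are a little off and sometimes report something else, mostly with a low value. They report only what shows in the picture. A call takes as long as a camera call.
- finder.look_for(camera, thing): "box" ([left, top, right, bottom] in pixels, round what is visible of it).
- finder.tip_of(camera, thing): "at" ([column, row] in pixels: a listed point, or the origin of a listed thing).
The state is a dict: "t": time; "joints": joint angles; "dq": joint speeds; "joint_efforts": joint torques, N m; "ee_pos": TCP position; "orientation": TCP orientation; "ft_force": force on the tool from outside, world axes, zero at the start; "ft_torque": the same for the moment, N m; "grip_width": opening from 0.0 (shut) to 1.0 (fully open); "grasp_force": force on a finger pad.
Only numpy, scipy, OpenCV 4.12 (cv2) and the standard library are available. Lean on these libraries where they do the work, as an engineer would, in place of code of your own. Each camera call takes 0.05 s, during which the arm holds its last target. There are 200 camera calls.

TASK

On the small tabletop slab roller, turn the yellow-winged gap screw clockwise (seen from above) until you feel it bottom finger-tight on its hidden stop, without forcing it, then back it off counterclockwise by a quarter turn from there and let go of it. The blue-winged screw on the other side is already set: leave it, and everything lying about, as it is.

Things in the scene. Friction and masses are not known exactly. Their poses are not given: they have to be found in the camera images.
- adjuster: Fixed aluminium dial base of the yellow screw, 90 mm across, 12 mm high, ticks every 30 degrees, on top of either one of the slab roller's two green end brackets. Origin: centre of its underside, 150 mm above the work surface, on the screw's vertical axis. Hidden inside is a stop on spring washers that ends the clockwise travel at an angle which differs every time and cannot be seen.
- pointer: Flat red telltale needle on the dial along its own +x (z up), origin at the dial base's origin. Too flat to be touched. The knob pushes it clockwise (0.08 N m at the knob) and leaves it behind when turned back, so it keeps the farthest clockwise angle. Its lug (20 mm radius) meets the stop; the washers then add 3 N m per rad. Finger-tight: over 0.12 N m (6 N) on the stop; forced: over 0.40 N m (20 N).
- pointer_tip (a point): Outer end of the red needle, 41 mm from the axis, 164 mm above the work surface. At rest between small turns the knob pushes back with 0 to 0.08 N m of friction only; against the stop the counter-torque (counterclockwise from above) at the knob rises with every turn: steady 0.2 to 0.35 N m there is finger-tight, 0.04 to 0.13 rad past first touch is the whole range from finger-tight to forced.
- knob_grip (a point): Point on the yellow knob's vertical axis at the height to grip, 202 mm above the work surface. The knob is an upright wing 52 mm long, 14 mm thick, 34 mm high, from 22 mm below this point to 12 mm above; dial 40 mm below it. The point's x axis runs along the wing to its white end, z up: grip across the 14 mm. The knob does not rise as it turns. White end over the needle: it is pushing it.
- knob (a joint): Angle (rad) by which the knob stands back, counterclockwise from above, from the red pointer: 0 when pushing the pointer, 1.57 a quarter turn back. Starts 0.1 to 0.5; turning it apart from the pointer takes 0.03 N m. In all 0.6 to 2.4 rad of clockwise turning from the start brings it to the stop. Beyond 3.4 it would drag the pointer back.
- spare_mark (a point): White end of the blue wing of the other, already set, screw (same shape as the yellow one) on the other bracket, 24 mm from its axis at grip height. Not to be turned.
- slat: Loose wooden guide slat, 30 x 190 x 8 mm, on the roller's bed before the roller; origin at the centre of its underside.
- tile: Loose terracotta tile, 70 x 90 x 9 mm, on the bed behind the roller; origin at the centre of its underside.
- jar: Blue glaze jar, 60 mm wide, 85 mm high, on the table; origin at the centre of its underside.
- jar2: Terracotta-coloured jar, 60 mm wide, 85 mm high, on the table; origin at the centre of its underside.
- mug: White mug, 80 mm wide, 90 mm high; origin at the centre of its underside.
- bowl: Terracotta bowl, 120 mm wide, 55 mm high; origin at the centre of its underside.
- brush: Wooden brush lying on the table.

How it is judged:
By the outcome, as a careful person would: the job done as asked, in the order asked, and still so for the second after the job is handed in, with the robot touching nothing.
It also fails if it takes over 67 s, if anything falls off the work surface, if the arm or the gripper's body presses on something with over 40 N, if the wrist force passes 120 N, or if a joint passes its speed limit or range.

## Working session

There is one attempt and no reset: what is moved stays moved. The work goes in short steps, Python scripts to look and compute and a tool call to move; the robot and the scene stay as the last step left them, time stands still between calls to the robot, and variables do not carry over. Pictures are saved under pics/ and viewed, at most 10 in all, crops included, and the job is handed in when it is done.

Besides the shell and the picture viewer there is one more tool, called after "Emit:" in YAML: its name, and indented under it one key for each argument. play_rows: Moves the arm, as the interface text tells. Shifts and turns lie within -1 to 1; 1 stands for 0.5 m of shift or 120 degrees of turn. Its arguments: {"type":"object","properties":{"series":{"type":"array","items":{"type":"array","items":{"type":"number"}}}},"required":["series"]}

```bash
mkdir -p pics; ls; python3 - <<'E'
from rig import r, eyes, workorder, finder
import cv2,numpy as np
s=r.get_state();print({k:np.round(v,3).tolist() for k,v in s.items()})
for c in("scene","top"):
    im=eyes.snapshot(c);cv2.imwrite(f"pics/{c}0.png",im[:,:,::-1])
    for t in("knob_grip","pointer_tip","adjuster","spare_mark"):
        print(c,t,[(np.round(d["at"],1).tolist(),round(d["confidence"],2)) for d in finder.tip_of(c,t)][:3])
    p=eyes.camera_params(c);print({k:np.round(v,4).tolist() for k,v in p.items()})
p=eyes.camera_params("wrist");print({k:np.round(v,4).tolist() for k,v in p.items()})
E
```

```text
pics
{'t': 0.0, 'joints': [1.052, 0.053, 1.402, -0.0, 1.689, -0.07], 'dq': [-0.001, 0.001, -0.001, 0.0, -0.001, 0.003], 'joint_efforts': [-0.0, -38.167, -36.018, -0.0, 0.006, -0.0], 'ee_pos': [0.228, 0.473, 0.207], 'orientation': [-0.0, 0.223, 0.975, -0.001], 'ft_force': [-0.064, 0.496, -0.45], 'ft_torque': [0.027, -0.002, -0.064], 'grasp_force': 0.0, 'grip_width': 1.001}
scene knob_grip [([381.6, 160.1], 0.67), ([261.2, 310.7], 0.43)]
scene pointer_tip [([388.0, 181.0], 0.47)]
scene adjuster [([381.7, 174.9], 0.84)]
scene spare_mark [([316.6, 200.2], 0.64)]
{'fovy': 49.6736, 'cx': 327.4414, 'cy': 198.9274, 'camera_from_world': [[0.798, 0.6024, -0.0157, -0.4182], [0.4345, -0.5933, -0.6776, -0.1284], [-0.4176, 0.5339, -0.7352, 1.8954], [0.0, 0.0, 0.0, 1.0]]}
top knob_grip [([247.4, 156.6], 0.55)]
top pointer_tip [([261.7, 149.4], 0.59)]
top adjuster [([253.7, 159.0], 0.85)]
top spare_mark [([343.6, 184.2], 0.47)]
{'fovy': 43.4588, 'cx': 328.0332, 'cy': 194.0972, 'camera_from_world': [[0.0059, -1.0, -0.0028, -0.0073], [-0.9905, -0.0055, -0.1376, 0.5406], [0.1376, 0.0036, -0.9905, 1.536], [0.0, 0.0, 0.0, 1.0]]}
{'fovy': 71.9879, 'cx': 314.0495, 'cy': 200.6867, 'tool_from_camera': [[-0.0, -0.951, -0.3093, 0.0781], [1.0, -0.0001, 0.0002, 0.0012], [-0.0002, -0.3093, 0.951, -0.1659], [0.0, 0.0, 0.0, 1.0]]}
```

```bash
python3 - <<'E'
import cv2,numpy as np
a=cv2.imread("pics/top0.png");b=cv2.imread("pics/scene0.png")
x=cv2.resize(a[100:240,200:400],None,fx=2.9,fy=2.9,interpolation=cv2.INTER_CUBIC)[:, :580]
cv2.imwrite("pics/topc.png",cv2.resize(a[90:240,190:390],(800,600),interpolation=cv2.INTER_CUBIC))
E
```

```text
(no output)
```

View pics/scene0.png

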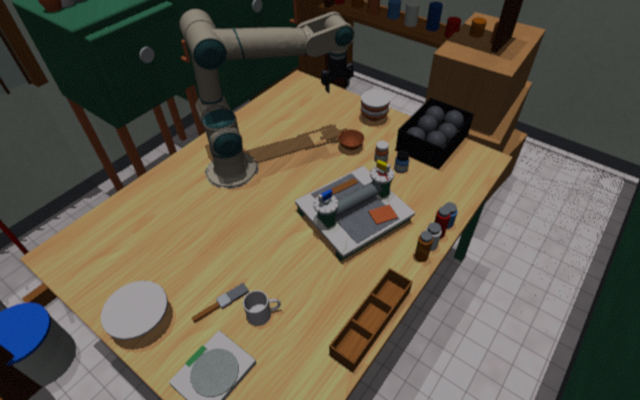

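View pics/topc.png

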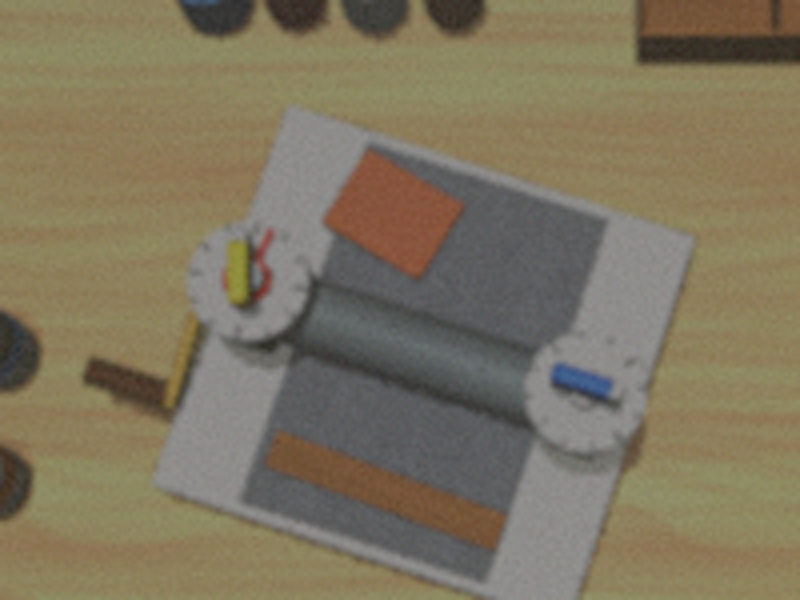

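The scene shows the yellow screw on the left (+y) bracket. In the top view its wing is at about px (249,158) pointing roughly image-up, with the red needle tip at about (258,149), clockwise of the wing. The blue screw is on the right at about (336,186).

```bash
cat > h.py <<'E'
from rig import r, eyes, workorder, finder
import cv2,numpy as np
from scipy.spatial.transform import Rotation as R
def tool():
    s=r.get_state();q=s["orientation"];T=np.eye(4)
    T[:3,:3]=R.from_quat([q[1],q[2],q[3],q[0]]).as_matrix();T[:3,3]=s["ee_pos"];return T,s
def onplane(c,px,z,T=None):
    p=eyes.camera_params(c);f=200/np.tan(np.radians(p["fovy"]/2))
    d=np.array([(px[0]-p["cx"])/f,(px[1]-p["cy"])/f,1])
    W=T@np.array(p["tool_from_camera"]) if c=="wrist" else np.linalg.inv(p["camera_from_world"])
    d=W[:3,:3]@d;return W[:3,3]+d*(z-W[2,3])/d[2]
def plan(xy,z,yaw):  # yaw: direction (world) of wing; move in tool units
    T,s=tool();d=T[:3,:3].T@(np.array([*xy,z])-T[:3,3])
    x=np.arctan2(T[1,0],T[0,0]);t=-(yaw-x);t=(t+np.pi/2)%np.pi-np.pi/2
    print("move",np.round(d/.5,4),"turn deg",np.degrees(t),"unit",t/np.radians(120),"j6",s["joints"][5],"t",s["t"])
E
python3 - <<'E'
from h import *
print(onplane("scene",[381.6,160.1],.202),onplane("scene",[381.7,174.9],.15))
print(onplane("top",[249.5,158],.202),onplane("top",[253.7,159],.15),onplane("top",[247.4,156.6],.202))
print(onplane("top",[261.7,149.4],.164),onplane("top",[257.5,149],.164))
k=onplane("top",[249.5,158],.202)[:2]
plan(k,.28,0.0)
E
```

```text
[0.60208724 0.23972793 0.202     ] [0.61955976 0.22011317 0.15      ]
[0.6197498  0.21831712 0.202     ] [0.62784922 0.21440311 0.15      ] [0.62376477 0.22438393 0.202     ]
[0.65358517 0.18963121 0.164     ] [0.65471357 0.20192053 0.164     ]
move [-0.9273 -0.1188 -0.1444] turn deg -25.713838823134818 unit -0.21428199019279015 j6 -0.07031292196332722 t 0.5
```

Emit:
play_rows:
  series:
    - [1, -0.08, -0.01, -0.08, 0]
    - [1, -0.16, -0.02, -0.144, 0]
    - [1, -0.24, -0.03, -0.144, 0]
    - [1, -0.32, -0.04, -0.144, 0]
    - [1, -0.4, -0.05, -0.144, 0]

```text
t: 0.92
ee_pos: [0.3847, 0.3719, 0.2812]
orientation: [0.001, 0.222, 0.975, 0.001]
ft_force: [0.4, 0.3, 1.1]
grip_width: 1.001
grasp_force: 0.0
```

Emit:
play_rows:
  series:
    - [1, -0.08, -0.01, 0, -0.05]
    - [1, -0.16, -0.02, 0, -0.1]
    - [1, -0.24, -0.03, 0, -0.15]
    - [1, -0.32, -0.04, 0, -0.2]
    - [1, -0.4, -0.05, 0, -0.214]

```text
t: 1.33
ee_pos: [0.554, 0.262, 0.2794]
orientation: [0.0, -0.002, 1.0, 0.0]
ft_force: [0.1, 1.4, -0.3]
grip_width: 0.999
grasp_force: 0.0
```

```bash
python3 - <<'E'
from h import *
plan((.62,.219),.28,0)
E
```

```text
move [-0.1316 -0.0866 -0.0011] turn deg 0.2730004560392157 unit 0.0022750038003267973 j6 -1.1940772912907305 t 1.3333
```

Emit:
play_rows:
  series:
    - [1, -0.06, -0.04, 0, 0]
    - [1, -0.12, -0.08, 0, 0]
    - [1, -0.132, -0.087, 0, 0]
    - [1, -0.132, -0.087, 0, 0]
    - [1, -0.132, -0.087, 0, 0]

```text
t: 1.75
ee_pos: [0.6183, 0.2201, 0.279]
orientation: [-0.0, 0.0, 1.0, 0.0]
ft_force: [-0.2, -0.2, 0.0]
grip_width: 1.001
grasp_force: 0.0
```

```bash
python3 - <<'E'
from h import *
T,s=tool();im=eyes.snapshot("wrist");cv2.imwrite("pics/w1.png",im[:,:,::-1]);np.save("T1.npy",T)
for t in("knob_grip","pointer_tip","adjuster"):
    z={"knob_grip":.202,"pointer_tip":.164,"adjuster":.15}[t]
    for d in finder.tip_of("wrist",t)[:2]: print(t,np.round(d["at"],1),d["confidence"],onplane("wrist",d["at"],z,T).round(4))
hsv=cv2.cvtColor(im,cv2.COLOR_RGB2HSV);m=((abs(hsv[...,0].astype(int)-28)<7)&(hsv[...,1]>150)&(hsv[...,2]>60)).astype(np.uint8)
n,l,st,ce=cv2.connectedComponentsWithStats(m)
for i in np.argsort(-st[1:,4])[:3]+1: print(st[i],ce[i],cv2.minAreaRect(np.argwhere(l==i)[:,::-1].astype(np.float32)))
print(s["ee_pos"],s["ft_torque"],s["ft_force"])
E
```

```text
knob_grip [313.7 204.2] 0.95 [0.6231 0.2204 0.202 ]
knob_grip [449.1 143.2] 0.49 [0.5672 0.3381 0.202 ]
pointer_tip [293.8 226.4] 0.79 [0.6619 0.1983 0.164 ]
adjuster [312.1 193.2] 0.68 [0.6277 0.2185 0.15  ]
[305 175  15  53 737] [312.34056988 200.63500678] ((312.0, 201.0), (52.0, 14.0), 90.0)
[356 144   1   2   2] [356.  144.5] ((356.0, 144.5), (1.0, 0.0), -90.0)
[363 123   1   1   1] [363. 123.] ((363.0, 123.0), (0.0, 0.0), 0.0)
[0.61832473 0.22008886 0.27902141] [-0.02231141  0.08132472  0.03062827] [-0.23972308 -0.24280553  0.0082156 ]
```

View pics/w1.png

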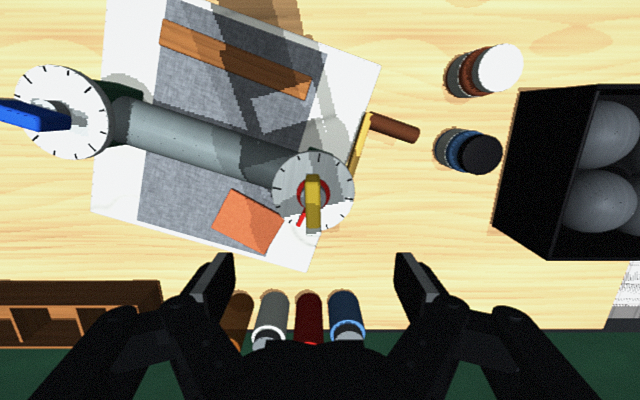

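The wrist view shows the yellow wing vertical in the image at about (313,204), with its white end down (+x). The needle tip is at about (297,226), and the dial rim spans about 272–354 by 150–232.

```bash
python3 - <<'E'
from h import *
T=np.load("T1.npy");im=cv2.imread("pics/w1.png")
for p in[(272,191),(354,191),(313,150),(313,232)]: print(p,onplane("wrist",p,.162,T)[:2].round(4))
for p in[(313,175),(313,233),(305,200),(320,200)]: print(p,onplane("wrist",p,.214,T)[:2].round(4))
cv2.imwrite("pics/w1c.png",cv2.resize(im[140:245,255:375],None,fx=5,fy=5,interpolation=cv2.INTER_NEAREST))
E
```

```text
(272, 191) [0.6217 0.1758]
(354, 191) [0.6218 0.2634]
(313, 150) [0.5783 0.2197]
(313, 232) [0.6696 0.2195]
(313, 175) [0.5926 0.2198]
(313, 233) [0.6469 0.2197]
(305, 200) [0.6151 0.2127]
(320, 200) [0.6151 0.2259]
```

View pics/w1c.png

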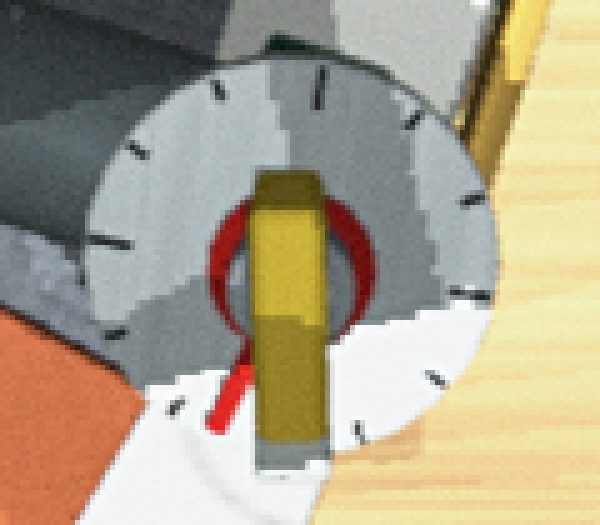

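Emit:
play_rows:
  series:
    - [1, -0.01, -0.001, 0.05, 0]
    - [1, -0.01, -0.001, 0.11, 0]
    - [1, -0.01, -0.001, 0.16, 0]
    - [1, -0.01, -0.001, 0.192, 0]
    - [1, -0.01, -0.001, 0.192, 0]

```text
t: 2.37
ee_pos: [0.6211, 0.2198, 0.1788]
orientation: [-0.004, -0.0, 1.0, -0.001]
ft_force: [-0.3, 1.1, -0.4]
grip_width: 0.998
grasp_force: 0.0
```

Emit:
play_rows:
  series:
    - [0.45, 0, 0, 0, 0]
    - [0.3, 0, 0, 0, 0]
    - [0.1, 0, 0, 0, 0]
    - [0, 0, 0, 0, 0]
    - [0, 0, 0, 0, 0]

```text
t: 2.78
ee_pos: [0.6239, 0.2196, 0.1847]
orientation: [0.001, 0.0, 1.0, 0.0]
ft_force: [-0.2, -0.0, 0.2]
grip_width: 0.295
grasp_force: 0.0
```

Emit:
play_rows:
  series:
    - [0, 0, 0, 0, 0]
    - [0, 0, 0, 0, 0]
    - [0, 0, 0, 0, 0]
    - [0, 0, 0, 0, 0]
    - [0, 0, 0, 0, 0]

```text
t: 3.2
ee_pos: [0.6238, 0.2192, 0.1844]
orientation: [0.001, 0.0, 1.0, 0.0]
ft_force: [0.5, -1.9, 5.0]
grip_width: 0.137
grasp_force: 59.3
```

```bash
cat > st.py <<'E'
from h import *
T,s=tool()
print("t",round(s["t"],2),"F",np.round(s["ft_force"],2),"M",np.round(s["ft_torque"],3),"yaw",round(np.degrees(np.arctan2(-T[1,0],-T[0,0])),2),"pos",np.round(s["ee_pos"],4),"j6",round(s["joints"][5],3),"e6",round(s["joint_efforts"][5],3),"w",round(s["grip_width"],3),round(s["grasp_force"],1))
E
python3 st.py; python3 st.py
```

```text
t 3.2 F [ 0.5  -1.95  4.99] M [-0.438  0.158 -0.01 ] yaw -0.05 pos [0.6238 0.2192 0.1844] j6 -1.288 e6 0.011 w 0.137 59.3
t 3.2 F [ 0.5  -1.95  4.99] M [-0.438  0.158 -0.01 ] yaw -0.05 pos [0.6238 0.2192 0.1844] j6 -1.288 e6 0.011 w 0.137 59.3
```

Emit:
play_rows:
  series:
    - [0, 0, 0, 0, 0.06]
    - [0, 0, 0, 0, 0.12]
    - [0, 0, 0, 0, 0.18]
    - [0, 0, 0, 0, 0.22]
    - [0, 0, 0, 0, 0.22]

```text
t: 3.62
ee_pos: [0.6238, 0.2188, 0.1844]
orientation: [0.001, 0.231, 0.973, -0.0]
ft_force: [-1.5, -3.1, 5.7]
grip_width: 0.14
grasp_force: 59.4
```

Emit:
play_rows:
  series:
    - [0, 0, 0, 0, 0]
    - [0, 0, 0, 0, 0]

```text
t: 3.78
ee_pos: [0.6238, 0.2187, 0.1843]
orientation: [0.001, 0.229, 0.973, -0.0]
ft_force: [-0.1, -4.8, 6.2]
grip_width: 0.139
grasp_force: 59.4
```

```bash
python3 st.py
```

```text
t 3.78 F [-0.14 -4.79  6.19] M [-0.654  0.18  -0.039] yaw -26.48 pos [0.6238 0.2187 0.1843] j6 -0.827 e6 -0.011 w 0.139 59.4
```

Emit:
play_rows:
  series:
    - [0, -0.0007, -0.0014, 0, 0.02]
    - [0, -0.0007, -0.0014, 0, 0.04]
    - [0, -0.0007, -0.0014, 0, 0.055]
    - [0, -0.0007, -0.0014, 0, 0.055]
    - [0, -0.0007, -0.0014, 0, 0.055]

```text
t: 4.2
ee_pos: [0.6237, 0.2185, 0.1844]
orientation: [0.001, 0.284, 0.959, 0.0]
ft_force: [-1.8, -1.9, 5.8]
grip_width: 0.141
grasp_force: 59.3
```

```bash
python3 st.py
```

```text
t 4.2 F [-1.81 -1.94  5.76] M [-0.34   0.29  -0.074] yaw -33.06 pos [0.6237 0.2185 0.1844] j6 -0.713 e6 0.048 w 0.141 59.3
```

```bash
cat >> st.py <<'E'
A=[]
for i in range(3):
    eyes.snapshot("top"); q=r.get_state(); A.append([*q["ft_force"],*q["ft_torque"],q["joint_efforts"][5]])
A=np.array(A);print("mean",A.mean(0).round(3),"Mz",A[:,5].round(3),"e6",A[:,6].round(3))
E
python3 st.py
```

```text
t 4.2 F [-1.81 -1.94  5.76] M [-0.34   0.29  -0.074] yaw -33.06 pos [0.6237 0.2185 0.1844] j6 -0.713 e6 0.048 w 0.141 59.3
mean [-1.19  -2.02   5.605 -0.388  0.21  -0.014 -0.012] Mz [-0.009 -0.022 -0.011] e6 [-0.004 -0.015 -0.017]
```

Emit:
play_rows:
  series:
    - [0, 0, 0, 0, 0.018]
    - [0, 0, 0, 0, 0.034]
    - [0, 0, 0, 0, 0.034]
    - [0, 0, 0, 0, 0.034]

```text
t: 4.68
ee_pos: [0.6237, 0.2184, 0.1844]
orientation: [0.001, 0.318, 0.948, 0.0]
ft_force: [-0.8, -2.2, 5.9]
grip_width: 0.137
grasp_force: 59.3
```

```bash
python3 st.py
```

```text
t 4.68 F [-0.83 -2.19  5.93] M [-0.411  0.254 -0.027] yaw -37.14 pos [0.6237 0.2184 0.1844] j6 -0.642 e6 0.049 w 0.137 59.3
mean [-1.251e+00 -2.513e+00  5.687e+00 -4.140e-01  2.590e-01 -4.000e-03
 -1.400e-02] Mz [ 0.016 -0.009 -0.018] e6 [-0.005 -0.017 -0.019]
```

Emit:
play_rows:
  series:
    - [0, 0, 0, 0, 0.018]
    - [0, 0, 0, 0, 0.035]
    - [0, 0, 0, 0, 0.035]
    - [0, 0, 0, 0, 0.035]

```text
t: 5.17
ee_pos: [0.6237, 0.2184, 0.1844]
orientation: [0.001, 0.353, 0.936, 0.0]
ft_force: [-1.3, -2.3, 5.4]
grip_width: 0.136
grasp_force: 59.3
```

```bash
python3 st.py
```

```text
t 5.17 F [-1.29 -2.25  5.35] M [-0.43   0.269 -0.063] yaw -41.34 pos [0.6237 0.2184 0.1844] j6 -0.568 e6 0.05 w 0.136 59.3
mean [-1.961e+00 -1.937e+00  5.356e+00 -4.390e-01  2.790e-01 -4.000e-03
 -1.700e-02] Mz [-0.003  0.049 -0.059] e6 [-0.008 -0.02  -0.022]
```

Emit:
play_rows:
  series:
    - [0, 0, 0, 0, 0.018]
    - [0, 0, 0, 0, 0.035]
    - [0, 0, 0, 0, 0.035]
    - [0, 0, 0, 0, 0.035]

```text
t: 5.65
ee_pos: [0.6236, 0.2183, 0.1844]
orientation: [0.0, 0.387, 0.922, 0.0]
ft_force: [-2.6, -2.3, 5.4]
grip_width: 0.14
grasp_force: 59.4
```

```bash
python3 st.py
```

```text
t 5.65 F [-2.57 -2.35  5.43] M [-0.462  0.314 -0.021] yaw -45.54 pos [0.6236 0.2183 0.1844] j6 -0.495 e6 0.05 w 0.14 59.4
mean [-1.115e+00 -2.527e+00  6.028e+00 -4.600e-01  3.110e-01 -3.000e-03
 -1.700e-02] Mz [ 0.011 -0.048  0.029] e6 [-0.008 -0.02  -0.022]
```

Emit:
play_rows:
  series:
    - [0, 0, 0, 0, 0.018]
    - [0, 0, 0, 0, 0.035]
    - [0, 0, 0, 0, 0.035]
    - [0, 0, 0, 0, 0.035]

```text
t: 6.13
ee_pos: [0.6236, 0.2182, 0.1844]
orientation: [0.0, 0.421, 0.907, 0.0]
ft_force: [-1.7, -3.4, 6.0]
grip_width: 0.136
grasp_force: 59.4
```

```bash
python3 st.py
```

```text
t 6.13 F [-1.74 -3.39  5.97] M [-0.535  0.352 -0.053] yaw -49.75 pos [0.6236 0.2182 0.1844] j6 -0.422 e6 0.05 w 0.136 59.4
mean [-2.200e+00 -3.185e+00  6.067e+00 -5.240e-01  3.830e-01  6.000e-03
 -1.700e-02] Mz [ 0.02   0.005 -0.005] e6 [-0.008 -0.02  -0.023]
```

Emit:
play_rows:
  series:
    - [0, -0.0004, -0.0014, 0, 0.018]
    - [0, -0.0004, -0.0014, 0, 0.035]
    - [0, -0.0004, -0.0014, 0, 0.035]
    - [0, -0.0004, -0.0014, 0, 0.035]

```text
t: 6.62
ee_pos: [0.6234, 0.218, 0.1844]
orientation: [0.001, 0.453, 0.891, 0.001]
ft_force: [-0.7, -1.4, 5.7]
grip_width: 0.136
grasp_force: 59.3
```

```bash
python3 st.py
```

```text
t 6.62 F [-0.65 -1.41  5.66] M [-0.215  0.175  0.002] yaw -53.93 pos [0.6234 0.218  0.1844] j6 -0.349 e6 0.051 w 0.136 59.3
mean [-0.893 -0.933  5.834 -0.257  0.129  0.016 -0.016] Mz [0.003 0.012 0.034] e6 [-0.007 -0.019 -0.021]
```

Emit:
play_rows:
  series:
    - [0, 0, 0, 0, 0.018]
    - [0, 0, 0, 0, 0.035]
    - [0, 0, 0, 0, 0.035]
    - [0, 0, 0, 0, 0.035]

```text
t: 7.1
ee_pos: [0.6233, 0.218, 0.1844]
orientation: [0.0, 0.486, 0.874, 0.0]
ft_force: [-1.2, -1.2, 5.3]
grip_width: 0.135
grasp_force: 59.3
```

```bash
python3 st.py
```

```text
t 7.1 F [-1.16 -1.2   5.3 ] M [-0.306  0.17  -0.02 ] yaw -58.13 pos [0.6233 0.218  0.1844] j6 -0.276 e6 0.048 w 0.135 59.3
mean [-0.535 -1.77   5.667 -0.262  0.176 -0.027 -0.019] Mz [-0.02  -0.056 -0.005] e6 [-0.01  -0.022 -0.024]
```

Emit:
play_rows:
  series:
    - [0, 0, 0, 0, 0.018]
    - [0, 0, 0, 0, 0.035]
    - [0, 0, 0, 0, 0.035]
    - [0, 0, 0, 0, 0.035]

```text
t: 7.58
ee_pos: [0.6233, 0.218, 0.1844]
orientation: [0.0, 0.518, 0.856, 0.0]
ft_force: [-2.1, -1.9, 5.2]
grip_width: 0.138
grasp_force: 59.3
```

```bash
python3 st.py
```

```text
t 7.58 F [-2.1  -1.93  5.25] M [-0.314  0.205 -0.009] yaw -62.33 pos [0.6233 0.218  0.1844] j6 -0.202 e6 0.047 w 0.138 59.3
mean [-1.332 -2.186  5.973 -0.289  0.227 -0.021 -0.019] Mz [-0.012 -0.011 -0.04 ] e6 [-0.01  -0.022 -0.025]
```

Emit:
play_rows:
  series:
    - [0, 0, 0, 0, 0.018]
    - [0, 0, 0, 0, 0.035]
    - [0, 0, 0, 0, 0.035]
    - [0, 0, 0, 0, 0.035]

```text
t: 8.07
ee_pos: [0.6232, 0.2179, 0.1844]
orientation: [0.0, 0.549, 0.836, 0.0]
ft_force: [-2.0, -1.8, 6.6]
grip_width: 0.141
grasp_force: 59.3
```

```bash
python3 st.py
```

```text
t 8.07 F [-2.03 -1.8   6.56] M [-0.371  0.31  -0.062] yaw -66.53 pos [0.6232 0.2179 0.1844] j6 -0.129 e6 0.047 w 0.141 59.3
mean [-1.820e+00 -2.124e+00  5.936e+00 -3.290e-01  2.750e-01 -5.000e-03
 -1.900e-02] Mz [-0.012 -0.004 -0.001] e6 [-0.01  -0.023 -0.025]
```

Emit:
play_rows:
  series:
    - [0, 0, 0, 0, 0.018]
    - [0, 0, 0, 0, 0.035]
    - [0, 0, 0, 0, 0.035]
    - [0, 0, 0, 0, 0.035]

```text
t: 8.55
ee_pos: [0.6232, 0.2179, 0.1844]
orientation: [0.0, 0.579, 0.815, 0.0]
ft_force: [-2.3, -1.9, 5.2]
grip_width: 0.138
grasp_force: 59.4
```

```bash
python3 st.py
```

```text
t 8.55 F [-2.32 -1.92  5.18] M [-0.408  0.314 -0.005] yaw -70.73 pos [0.6232 0.2179 0.1844] j6 -0.056 e6 0.047 w 0.138 59.4
mean [-1.370e+00 -2.327e+00  5.987e+00 -3.390e-01  3.060e-01 -1.000e-03
 -2.000e-02] Mz [-0.028  0.045 -0.022] e6 [-0.011 -0.023 -0.025]
```

Emit:
play_rows:
  series:
    - [0, 0, 0, 0, 0.018]
    - [0, 0, 0, 0, 0.035]
    - [0, 0, 0, 0, 0.035]
    - [0, 0, 0, 0, 0.035]

```text
t: 9.03
ee_pos: [0.6232, 0.2179, 0.1844]
orientation: [0.0, 0.608, 0.794, 0.0]
ft_force: [-3.2, -2.5, 5.5]
grip_width: 0.14
grasp_force: 59.4
```

```bash
python3 st.py; python3 - <<'E'
from h import *
cv2.imwrite("pics/w2.png",eyes.snapshot("wrist")[:,:,::-1])
E
```

```text
t 9.03 F [-3.16 -2.49  5.46] M [-0.372  0.38  -0.026] yaw -74.94 pos [0.6232 0.2179 0.1844] j6 0.018 e6 0.046 w 0.14 59.4
mean [-1.817 -2.075  5.918 -0.385  0.398 -0.024 -0.02 ] Mz [-0.048 -0.002 -0.023] e6 [-0.011 -0.024 -0.026]
```

View pics/w2.png

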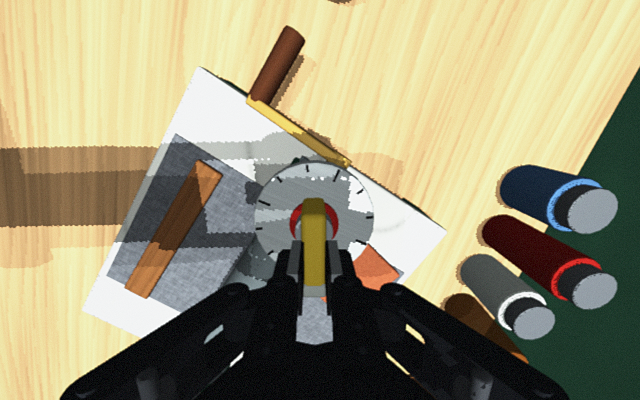

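The view shows the wing held between the pads at about (313,250). The needle is hidden below it, so it is being pushed along. I'll keep stepping.

Emit:
play_rows:
  series:
    - [0, 0, 0, 0, 0.018]
    - [0, 0, 0, 0, 0.035]
    - [0, 0, 0, 0, 0.035]
    - [0, 0, 0, 0, 0.035]

```text
t: 9.57
ee_pos: [0.6231, 0.2179, 0.1844]
orientation: [0.0, 0.637, 0.771, 0.0]
ft_force: [-3.6, -1.4, 6.3]
grip_width: 0.135
grasp_force: 59.4
```

```bash
python3 st.py
```

```text
t 9.57 F [-3.55 -1.44  6.29] M [-0.347  0.389  0.018] yaw -79.13 pos [0.6231 0.2179 0.1844] j6 0.091 e6 0.045 w 0.135 59.4
mean [-2.666 -1.941  6.033 -0.407  0.483 -0.038 -0.02 ] Mz [-0.062 -0.045 -0.009] e6 [-0.012 -0.024 -0.026]
```

Emit:
play_rows:
  series:
    - [0, 0, 0, 0, 0.018]
    - [0, 0, 0, 0, 0.035]
    - [0, 0, 0, 0, 0.035]
    - [0, 0, 0, 0, 0.035]

```text
t: 10.05
ee_pos: [0.623, 0.2179, 0.1844]
orientation: [0.0, 0.665, 0.747, 0.0]
ft_force: [-3.0, -3.0, 6.7]
grip_width: 0.136
grasp_force: 59.4
```

```bash
python3 st.py
```

```text
t 10.05 F [-2.99 -3.04  6.7 ] M [-0.419  0.491  0.009] yaw -83.33 pos [0.623  0.2179 0.1844] j6 0.164 e6 0.044 w 0.136 59.4
mean [-2.716 -2.128  6.292 -0.401  0.454 -0.026 -0.02 ] Mz [-0.018 -0.013 -0.048] e6 [-0.011 -0.023 -0.026]
```

Emit:
play_rows:
  series:
    - [0, -0.0007, -0.0011, 0, 0.018]
    - [0, -0.0007, -0.0011, 0, 0.035]
    - [0, -0.0007, -0.0011, 0, 0.035]
    - [0, -0.0007, -0.0011, 0, 0.035]

```text
t: 10.53
ee_pos: [0.6228, 0.2177, 0.1844]
orientation: [0.0, 0.692, 0.722, 0.001]
ft_force: [-1.3, -0.9, 5.3]
grip_width: 0.138
grasp_force: 59.3
```

```bash
python3 st.py
```

```text
t 10.53 F [-1.29 -0.85  5.32] M [-0.157  0.212 -0.054] yaw -87.52 pos [0.6228 0.2177 0.1844] j6 0.237 e6 0.052 w 0.138 59.3
mean [-1.203 -1.321  5.866 -0.209  0.243 -0.028 -0.015] Mz [-0.04  -0.014 -0.029] e6 [-0.006 -0.018 -0.02 ]
```

Emit:
play_rows:
  series:
    - [0, 0, 0, 0, 0.018]
    - [0, 0, 0, 0, 0.035]
    - [0, 0, 0, 0, 0.035]
    - [0, 0, 0, 0, 0.035]

```text
t: 11.02
ee_pos: [0.6227, 0.2177, 0.1844]
orientation: [0.0, 0.718, 0.696, 0.001]
ft_force: [-1.6, -1.2, 5.5]
grip_width: 0.133
grasp_force: 59.3
```

```bash
python3 st.py
```

```text
t 11.02 F [-1.63 -1.23  5.45] M [-0.173  0.309 -0.02 ] yaw -91.72 pos [0.6227 0.2177 0.1844] j6 0.31 e6 0.045 w 0.133 59.3
mean [-1.369 -1.163  5.185 -0.197  0.285 -0.06  -0.022] Mz [-0.06  -0.034 -0.086] e6 [-0.013 -0.025 -0.027]
```

Emit:
play_rows:
  series:
    - [0, 0, 0, 0, 0.018]
    - [0, 0, 0, 0, 0.035]
    - [0, 0, 0, 0, 0.035]
    - [0, 0, 0, 0, 0.035]

```text
t: 11.5
ee_pos: [0.6226, 0.2177, 0.1844]
orientation: [0.0, 0.743, 0.67, 0.001]
ft_force: [-0.9, -0.5, 6.1]
grip_width: 0.138
grasp_force: 59.3
```

```bash
python3 st.py
```

```text
t 11.5 F [-0.94 -0.52  6.05] M [-0.229  0.335 -0.022] yaw -95.92 pos [0.6226 0.2177 0.1844] j6 0.384 e6 0.043 w 0.138 59.3
mean [-2.064 -0.97   5.55  -0.221  0.31   0.017 -0.022] Mz [0.026 0.015 0.009] e6 [-0.013 -0.025 -0.027]
```

Emit:
play_rows:
  series:
    - [0, 0, 0, 0, 0.018]
    - [0, 0, 0, 0, 0.035]
    - [0, 0, 0, 0, 0.035]
    - [0, 0, 0, 0, 0.035]

```text
t: 11.98
ee_pos: [0.6226, 0.2177, 0.1844]
orientation: [0.0, 0.767, 0.642, 0.0]
ft_force: [-1.7, -0.5, 6.1]
grip_width: 0.131
grasp_force: 59.4
```

```bash
python3 st.py
```

```text
t 11.98 F [-1.69 -0.5   6.11] M [-0.192  0.395 -0.039] yaw -100.12 pos [0.6226 0.2177 0.1844] j6 0.457 e6 0.043 w 0.131 59.4
mean [-2.166 -1.188  5.833 -0.216  0.386 -0.021 -0.021] Mz [-0.064  0.007 -0.006] e6 [-0.012 -0.025 -0.027]
```

Emit:
play_rows:
  series:
    - [0, 0, 0, 0, 0.018]
    - [0, 0, 0, 0, 0.035]
    - [0, 0, 0, 0, 0.035]
    - [0, 0, 0, 0, 0.035]

```text
t: 12.47
ee_pos: [0.6225, 0.2177, 0.1844]
orientation: [-0.0, 0.79, 0.613, 0.0]
ft_force: [-1.8, -1.3, 6.3]
grip_width: 0.138
grasp_force: 59.4
```

```bash
python3 st.py
```

```text
t 12.47 F [-1.77 -1.35  6.27] M [-0.247  0.445 -0.043] yaw -104.31 pos [0.6225 0.2177 0.1844] j6 0.53 e6 0.043 w 0.138 59.4
mean [-2.46  -0.832  5.656 -0.219  0.444 -0.012 -0.021] Mz [-0.01  -0.001 -0.024] e6 [-0.012 -0.024 -0.027]
```

Emit:
play_rows:
  series:
    - [0, -0.0005, -0.0009, 0, 0.018]
    - [0, -0.0005, -0.0009, 0, 0.035]
    - [0, -0.0005, -0.0009, 0, 0.035]
    - [0, -0.0005, -0.0009, 0, 0.035]

```text
t: 12.95
ee_pos: [0.6223, 0.2177, 0.1844]
orientation: [0.0, 0.812, 0.584, 0.001]
ft_force: [-0.9, -1.0, 6.0]
grip_width: 0.136
grasp_force: 59.3
```

```bash
python3 st.py
```

```text
t 12.95 F [-0.93 -0.96  5.96] M [-0.154  0.19  -0.048] yaw -108.52 pos [0.6223 0.2177 0.1844] j6 0.604 e6 0.051 w 0.136 59.3
mean [-1.103 -0.744  5.233 -0.142  0.178 -0.027 -0.015] Mz [-0.052 -0.021 -0.007] e6 [-0.006 -0.018 -0.021]
```

Emit:
play_rows:
  series:
    - [0, 0, 0, 0, 0.018]
    - [0, 0, 0, 0, 0.035]
    - [0, 0, 0, 0, 0.035]
    - [0, 0, 0, 0, 0.035]

```text
t: 13.43
ee_pos: [0.6222, 0.2177, 0.1844]
orientation: [0.0, 0.832, 0.554, 0.001]
ft_force: [-0.9, -0.3, 6.8]
grip_width: 0.137
grasp_force: 59.3
```

```bash
python3 st.py
```

```text
t 13.43 F [-0.86 -0.33  6.77] M [-0.151  0.211 -0.015] yaw -112.71 pos [0.6222 0.2177 0.1844] j6 0.677 e6 0.076 w 0.137 59.3
mean [-1.51  -0.014  5.781 -0.137  0.219 -0.018  0.01 ] Mz [-0.041 -0.016  0.004] e6 [0.019 0.007 0.004]
```

Emit:
play_rows:
  series:
    - [0, 0, 0, 0, 0.01]
    - [0, 0, 0, 0, 0.02]
    - [0, 0, 0, 0, 0.02]
    - [0, 0, 0, 0, 0.02]

```text
t: 13.92
ee_pos: [0.6222, 0.2177, 0.1844]
orientation: [0.0, 0.844, 0.537, 0.001]
ft_force: [-2.0, -1.0, 5.3]
grip_width: 0.137
grasp_force: 59.3
```

```bash
python3 st.py
```

```text
t 13.92 F [-2.04 -0.99  5.32] M [-0.153  0.204  0.106] yaw -115.1 pos [0.6222 0.2177 0.1844] j6 0.719 e6 0.13 w 0.137 59.3
mean [-1.688 -0.852  6.175 -0.14   0.244  0.089  0.092] Mz [0.137 0.089 0.04 ] e6 [0.097 0.09  0.089]
```

Emit:
play_rows:
  series:
    - [0, 0, 0, 0, 0.01]
    - [0, 0, 0, 0, 0.02]
    - [0, 0, 0, 0, 0.02]
    - [0, 0, 0, 0, 0.02]

```text
t: 14.4
ee_pos: [0.6222, 0.2177, 0.1844]
orientation: [-0.0, 0.855, 0.519, 0.001]
ft_force: [-0.4, 0.3, 4.8]
grip_width: 0.133
grasp_force: 59.4
```

```bash
python3 st.py
```

```text
t 14.4 F [-0.44  0.33  4.76] M [-0.171  0.219  0.196] yaw -117.49 pos [0.6222 0.2177 0.1844] j6 0.76 e6 0.196 w 0.133 59.4
mean [-1.425 -1.108  5.982 -0.165  0.245  0.136  0.158] Mz [0.135 0.138 0.135] e6 [0.163 0.156 0.155]
```

Emit:
play_rows:
  series:
    - [0, 0, 0, 0, 0.01]
    - [0, 0, 0, 0, 0.02]
    - [0, 0, 0, 0, 0.02]
    - [0, 0, 0, 0, 0.02]

```text
t: 14.88
ee_pos: [0.6222, 0.2177, 0.1844]
orientation: [-0.0, 0.866, 0.501, 0.001]
ft_force: [-1.1, -1.3, 6.5]
grip_width: 0.136
grasp_force: 59.4
```

```bash
python3 st.py
```

```text
t 14.88 F [-1.14 -1.27  6.51] M [-0.168  0.181  0.239] yaw -119.89 pos [0.6222 0.2177 0.1844] j6 0.802 e6 0.263 w 0.136 59.4
mean [-1.663 -1.08   5.812 -0.188  0.29   0.216  0.225] Mz [0.142 0.269 0.236] e6 [0.23  0.223 0.221]
```

Emit:
play_rows:
  series:
    - [0, 0, 0, 0, 0.006]
    - [0, 0, 0, 0, 0.012]
    - [0, 0, 0, 0, 0.015]
    - [0, 0, 0, 0, 0.015]

```text
t: 15.37
ee_pos: [0.6222, 0.2177, 0.1844]
orientation: [-0.0, 0.873, 0.487, 0.001]
ft_force: [-1.1, -1.3, 6.1]
grip_width: 0.137
grasp_force: 59.5
```

```bash
python3 st.py
```

```text
t 15.37 F [-1.15 -1.3   6.09] M [-0.247  0.245  0.316] yaw -121.69 pos [0.6222 0.2177 0.1844] j6 0.834 e6 0.385 w 0.137 59.5
mean [-1.488 -0.912  6.135 -0.156  0.253  0.305  0.304] Mz [0.308 0.308 0.298] e6 [0.323 0.298 0.292]
```

Steady torque is about 0.30 N m, so it is finger-tight. Now I'll back off 90°.

Emit:
play_rows:
  series:
    - [0, 0, 0, 0, -0.05]
    - [0, 0, 0, 0, -0.1]
    - [0, 0, 0, 0, -0.15]
    - [0, 0, 0, 0, -0.2]
    - [0, 0, 0, 0, -0.25]

```text
t: 15.93
ee_pos: [0.6225, 0.2177, 0.1844]
orientation: [0.0, 0.716, 0.698, 0.001]
ft_force: [1.1, -0.5, 4.4]
grip_width: 0.138
grasp_force: 59.3
```

Emit:
play_rows:
  series:
    - [0, 0, 0, 0, -0.05]
    - [0, 0, 0, 0, -0.1]
    - [0, 0, 0, 0, -0.15]
    - [0, 0, 0, 0, -0.2]
    - [0, 0, 0, 0, -0.25]

```text
t: 16.35
ee_pos: [0.6229, 0.2178, 0.1844]
orientation: [0.001, 0.511, 0.86, 0.001]
ft_force: [0.9, 0.3, 4.5]
grip_width: 0.134
grasp_force: 59.2
```

Emit:
play_rows:
  series:
    - [0, 0, 0, 0, -0.05]
    - [0, 0, 0, 0, -0.1]
    - [0, 0, 0, 0, -0.15]
    - [0, 0, 0, 0, -0.2]
    - [0, 0, 0, 0, -0.25]

```text
t: 16.77
ee_pos: [0.6232, 0.2181, 0.1844]
orientation: [0.002, 0.271, 0.963, 0.001]
ft_force: [3.4, 2.3, 4.1]
grip_width: 0.137
grasp_force: 59.1
```

Emit:
play_rows:
  series:
    - [0, 0, 0, 0, 0]
    - [0, 0, 0, 0, 0]

```text
t: 16.93
ee_pos: [0.623, 0.218, 0.1844]
orientation: [0.001, 0.275, 0.962, 0.001]
ft_force: [5.7, 2.1, 5.4]
grip_width: 0.137
grasp_force: 59.3
```

```bash
python3 st.py;  python3 - <<'E'
from h import *
T,s=tool();np.save("T3.npy",T)
cv2.imwrite("pics/w3.png",eyes.snapshot("wrist")[:,:,::-1])
for d in finder.tip_of("wrist","pointer_tip")[:2]: print(np.round(d["at"],1),d["confidence"],onplane("wrist",d["at"],.164,T).round(4))
E
```

```text
t 16.93 F [5.66 2.11 5.36] M [ 0.354 -0.96   0.037] yaw -31.88 pos [0.623  0.218  0.1844] j6 -0.734 e6 -0.285 w 0.137 59.3
mean [ 5.119e+00  2.170e+00  4.893e+00  4.190e-01 -9.980e-01  5.100e-02
 -3.000e-03] Mz [0.041 0.079 0.032] e6 [-0.042  0.011  0.022]
[257.7 234.1] 0.76 [0.6089 0.1793 0.164 ]
```

View pics/w3.png

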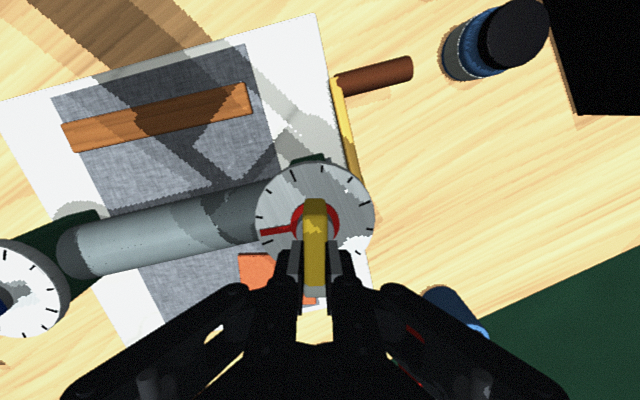

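The view shows the needle left of the wing, from about (292,231) to its tip at (260,235), and the wing still between the pads. Next I'll measure the needle angle.

```bash
cat > ang.py <<'E'
from h import *
def needle(im,T,c):  # im RGB; red pixels on plane .164, in annulus 24..43 mm from c
    hsv=cv2.cvtColor(im,cv2.COLOR_RGB2HSV);h=hsv[...,0].astype(int)
    m=((h<6)|(h>174))&(hsv[...,1]>170)&(hsv[...,2]>60)
    P=np.array([onplane("wrist",(x,y),.164,T)[:2] for y,x in np.argwhere(m)])
    d=np.linalg.norm(P-c,axis=1);Q=P[(d>.022)&(d<.043)]
    v=cv2.fitLine(Q.astype(np.float32),cv2.DIST_HUBER,0,1e-6,1e-6).ravel();dr=v[:2]
    mc=Q.mean(0)-c
    if dr@mc<0: dr=-dr
    print("n",len(Q),"line deg",np.degrees(np.arctan2(*dr[::-1])),"radial deg",np.degrees(np.arctan2(*mc[::-1])),"offset mm",1e3*(dr[0]*mc[1]-dr[1]*mc[0]))
E
python3 - <<'E'
from ang import *
T=np.load("T3.npy")
for c in((.623,.2195),(.623,.218)): needle(cv2.imread("pics/w3.png")[:,:,::-1].copy(),T,np.array(c))
T1=np.load("T1.npy");needle(cv2.imread("pics/w1.png")[:,:,::-1].copy(),T1,np.array((.6235,.2195)))
E
```

```text
n 149 line deg -111.29685 radial deg -109.9590036482083 offset mm 0.726407988767247
n 137 line deg -111.454216 radial deg -110.93434290146918 offset mm 0.2763369198307518
n 50 line deg -24.878836 radial deg -23.92511241044274 offset mm 0.5161433699633622
```

Emit:
play_rows:
  series:
    - [0, -0.001, 0.0013, 0, -0.03]
    - [0, -0.001, 0.0013, 0, -0.06]
    - [0, -0.001, 0.0013, 0, -0.0875]
    - [0, -0.001, 0.0013, 0, -0.0875]
    - [0, -0.001, 0.0013, 0, -0.0875]

```text
t: 17.6
ee_pos: [0.6234, 0.2183, 0.1844]
orientation: [0.001, 0.186, 0.983, 0.001]
ft_force: [3.3, 1.9, 4.9]
grip_width: 0.137
grasp_force: 59.4
```

```bash
python3 st.py
```

```text
t 17.6 F [3.29 1.86 4.93] M [ 0.288 -0.542  0.033] yaw -21.39 pos [0.6234 0.2183 0.1844] j6 -0.917 e6 -0.095 w 0.137 59.4
mean [ 2.941e+00  1.881e+00  5.508e+00  3.200e-01 -5.420e-01  3.000e-03
  1.600e-02] Mz [-0.034  0.     0.043] e6 [-0.     0.021  0.026]
```

Emit:
play_rows:
  series:
    - [0.1, 0, 0, 0, 0]
    - [0.2, 0, 0, 0, 0]
    - [0.35, 0, 0, 0, 0]
    - [0.6, 0, 0, 0, 0]
    - [1, 0, 0, 0, 0]

```text
t: 18.17
ee_pos: [0.6224, 0.2176, 0.1824]
orientation: [-0.001, 0.185, 0.983, -0.0]
ft_force: [0.7, 0.2, -0.2]
grip_width: 0.617
grasp_force: 0.0
```

Emit:
play_rows:
  series:
    - [1, 0, 0, 0, 0]
    - [1, 0, 0, 0, 0]
    - [1, 0, 0, -0.05, 0]
    - [1, 0, 0, -0.12, 0]
    - [1, 0, 0, -0.19, 0]

```text
t: 18.58
ee_pos: [0.6222, 0.2176, 0.2783]
orientation: [-0.001, 0.184, 0.983, -0.001]
ft_force: [0.9, 0.0, 0.8]
grip_width: 0.998
grasp_force: 0.0
```

Emit:
play_rows:
  series:
    - [1, 0, 0, 0, 0]
    - [1, 0, 0, 0, 0]
    - [1, 0, 0, 0, 0]
    - [1, 0, 0, 0, 0]

```text
t: 18.92
ee_pos: [0.6225, 0.2176, 0.2763]
orientation: [-0.001, 0.184, 0.983, -0.001]
ft_force: [-0.8, 1.0, -0.6]
grip_width: 1.001
grasp_force: 0.0
```

```bash
python3 - <<'E'
from ang import *
T,s=tool();np.save("T4.npy",T);im=eyes.snapshot("wrist");cv2.imwrite("pics/w4.png",im[:,:,::-1])
needle(im,T,np.array((.623,.219)))
print(np.degrees(np.arctan2(-T[1,0],-T[0,0])),s["ee_pos"],s["t"])
cv2.imwrite("pics/w4c.png",cv2.resize(im[140:250,250:380,::-1],None,fx=5,fy=5,interpolation=cv2.INTER_NEAREST))
E
```

```text
n 58 line deg -112.42003 radial deg -109.87666715267754 offset mm 1.3502018027811789
-21.22227307865457 [0.62245811 0.2176118  0.27628316] 18.9167
```

View pics/w4c.png

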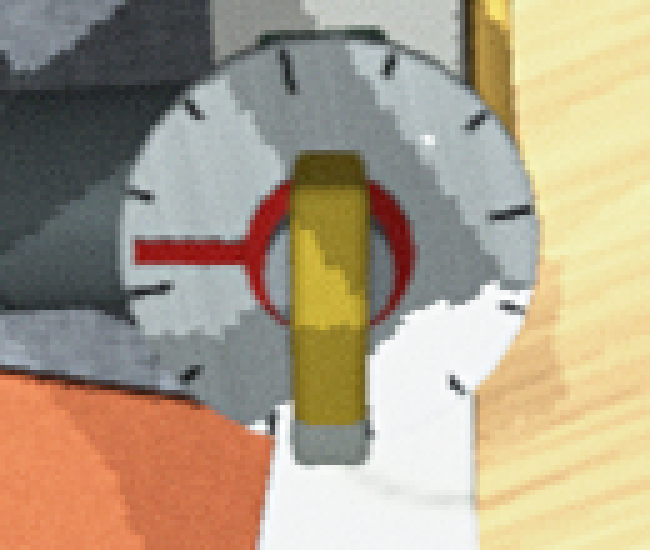

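The crop shows the needle horizontal at left, tip at crop (135,252), and the wing vertical with its white end down. That is a right angle within about 1–2°. The hand is clear and has released the wing.

Emit:
play_rows:
  series:
    - [1, 0, 0, -0.04, 0]
    - [1, 0, 0, -0.08, 0]
    - [1, 0, 0, -0.08, 0]
    - [1, 0, 0, -0.08, 0]
    - [1, 0, 0, -0.08, 0]

```text
t: 19.38
ee_pos: [0.6227, 0.2177, 0.3166]
orientation: [-0.001, 0.184, 0.983, -0.001]
ft_force: [-0.2, 0.1, -0.8]
grip_width: 0.997
grasp_force: 0.0
```

```bash
python3 -c "
from rig import workorder
print(workorder.finish_job())"
```

```text
the job is handed in; nothing more can be done
None
```

I turned the yellow screw clockwise to finger-tight on its stop (about 0.30 N m steady at the knob), backed it off a quarter turn from the red needle (within about 2° in the wrist image), let go, and handed the job in at 19.4 s; no result came back.

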